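# Shut the lunch box and push its button in

### The job

The round steel lunch box stands open, its lid tipped back on the hinge: push the lid over with your fingertips until it is fully shut, and only then press the round button in the middle of the lid all the way in, so that it stays in. Only push and press: do not lift or carry the box, leave it standing about where it is, and leave everything else on the table undisturbed.

Things in the scene. Friction and masses are not known exactly. Their poses are not given: they have to be found in the camera images.
- lunch_box: Round steel lunch box, loose on the table, about 0.9 kg with lid and food: tub 150 mm across and 60 mm high, food inside. Origin: centre of its underside. Its own z is up; its own +x points from the centre to the hinge, -x to the front, the side where the lid's free edge comes down. It tips over or slides if pushed hard.
- lid_hinge (a point): The lid's hinge axis, level, along the box's own y, 79 mm from the box's centre towards +x and 62 mm above the box's underside.
- lid (a joint): Angle of the lid, rad: 0 fully shut, about 1.57 standing upright, 1.95 tipped right back (stop). Grows as it opens. The hinge is stiff (0.16 N m of friction): the lid stays where it is left and does not fall shut by itself, so 1 to 2 N at the free edge moves it.
- lid_front (a point): Point on the free edge of the lid, straight across from the hinge, 154 mm from the hinge axis; moves with it. Lid: a round flat steel disc 154 mm across and 8 mm thick, its centre 79 mm and its far edge 156 mm from the hinge axis; its outer face (the top when shut) lies 7 mm from the hinge axis, so that the shut lid's top is 69 mm above the table.
- button (a joint): How far the button is pressed into the lid, m: 0 out, 0.008 fully in. Stiff sliding (about 4 N of friction), no spring: it stays where it is pushed.
- button_top (a point): Centre of the top of the round grey plastic button, 36 mm across, in the middle of the lid's outer face, 79 mm from the hinge axis. It stands 9 mm proud when out, 1 mm when fully in, and moves with the lid.
- katoris: Bystander beside the lunch box: two nested pink plastic bowls, 94 mm across, 56 mm high together. Origin: centre of the underside.
- tumbler: Bystander beside the lunch box: steel tumbler, 66 mm across, 100 mm high. Origin: centre of the underside.
- jar: Bystander: glass jar with clamped glass lid and wire latch, 90 mm across, 138 mm high. Origin: centre of the underside.
- plate: Bystander: yellow melamine plate, 200 mm across, 18 mm high. Origin: centre of the underside.
- spoon: Bystander: wooden spoon, 200 mm long, lying on the table along its own x. Origin: its underside, near mid-length.
- salt_pot: Bystander: small white ceramic salt pot, 48 mm across, 68 mm high. Origin: centre of the underside.
Mind the look-alikes: they are no part of the job. What is shaped like the lunch_box but blue is not meant.

How it is judged:
By the outcome, as a careful person would: the job done as asked, in the order asked, and still so for the second after the job is handed in, with the robot touching nothing.
It also fails if it takes over 45 s, if anything falls off the work surface, if the arm or the gripper's body presses on something with over 40 N, if the wrist force passes 120 N, or if a joint passes its speed limit or range.

### The arm

A 6-joint arm with a two-finger parallel gripper is mounted at the origin on the work surface. World frame = base frame: x ahead of the robot, y to its left, z up, the work surface at z = 0. Lengths are in mm, angles in degrees, forces in N, time in s.
With the tool pointing down it reaches from about 300 to 850 mm from the base axis. Payload 4.2 kg.
Tool frame: the origin (TCP) lies midway between the tips of the shut fingers; the grasp point (between the pads) lies 19 mm behind it (env.grasp_offset is the distance from the TCP to the grasp point, in mm); z points along the fingers, y is the line along which they close (so a half turn about z gives the same grasp; the last joint's range is limited). The gripper opens to 91 mm and grips with 3 to 60 N. Pads are 32 mm wide; open, the fingers measure 118 mm over their backs; the gripper's body (76 mm by 178 mm) begins 60 mm behind the grasp point.
Start: joints at [-72.307, 18.312, 89.639, -0, 72.044, -1.146], TCP at [185.675, -544.213, 213.976] pointing down, gripper open.
Joint ranges: [-177.97, 177.97], [-48.28, 115.42], [12.27, 149.76], [-77.06, 257.06], [2.81, 150.46], [-146.56, 146.56]. Speed limits (degrees/s): [147.25, 147.25, 180, 180, 180, 180].

### API

Orientations are given as [roll, pitch, yaw] about the fixed x, y, z axes, in that order (R = Rz(yaw) Ry(pitch) Rx(roll)).
In Python, from workcell import env, optics gives the robot as it stands. The module is installed in compiled form; this text tells all that it offers.
- The arm moves only by the tool send_rows, never from a script. Its argument "targets" is a list that holds one entry, the list of rows, each a list of 7 numbers: the turn, a rotation vector about the world's x, y, z scaled (see below), then the shift along the world's x, y, z scaled (see below), then the closure, from -1 (fully open) to 1 (shut). In form: [[[rx, ry, rz, x, y, z, gripper], ...]]. A call has 1 to 12 rows; each row shifts and turns the commanded pose from where the row before left it; what a row does not reach is not made up. The controller multiplies each number of a shift by 0.2 m and each number of a turn by pi/2 rad. A row lasts 1/10 s, in which the tool goes at most 50 mm and 8.59 degrees, less where a joint would pass 70% of its speed; a pose out of reach is approached as far as the arm can. A call with a number of a shift or a turn outside -1 to 1 is refused whole. A call with a gripper value outside its range is refused whole. The fingers move at their own pace and stop on an object; "grip_force" is the grip in N (left out, the last holds). Time passes only in rows, so rows that do not move let the fingers close. It gives the time, the measured TCP pose, the force, the opening and the grip force at its end, in the units of the state.
- env.state(): the state, without advancing time (a new reading comes with each control period).
- optics.grab_frame(name): name is "scene" or "side" or "wrist"; returns (picture, depth): 420x560x3 uint8, red, green, blue; 420x560 float32, mm along the optical axis (not along the pixel's ray), 0 where there is no reading.
- optics.camera_info(name): a dict with "camera_matrix" (3x3 intrinsics, pixels), "R" (3x3) and "t" (3): a world point X has camera coordinates R X + t; the wrist camera has in their place "mount" (4x4, takes a point from camera to tool coordinates, whose origin is the TCP and whose axes are the flange's). Camera axes: x right, y down, z forward; pixel columns grow to the right and rows downward; lengths in mm; the calibration is good to about 2 mm. A picture is of the moment at which its call begins: read the wrist's pose just before it. camera_info takes no time and is no camera call.
- env.job_done(): hands the job in; it is judged then, once.
Trained networks look in the newest picture that a camera, given by its name, has taken for a name from the list of things; names that differ only in an ending like _2 or _b are one class to them, and where a whole thing is asked for, a point or a joint stands for the part that bears it (a point fixed in the world has none). Each returns a list of dicts, best first, with "conf" (0 to 1); they miss things now and then, are a little off and sometimes report something else, mostly with a low value. They report only what shows in the picture. A call takes as long as a camera call. They do not tell look-alikes from the thing itself.
- optics.silhouettes(camera, name): "mask" (420x560 bool, what is visible of it) and "at" ([column, row] in pixels, amid what is visible of it).
- optics.place_of(camera, name): "at" ([column, row] in pixels: a listed point, or the origin of a listed thing).
The state is a dict: "time_s": time; "qpos": joint angles; "qvel": joint speeds; "effort": joint torques, N m; "ee_pos": TCP position; "ee_rot": TCP orientation; "force": force on the tool from outside, world axes, zero at the start; "torque": the same for the moment, N m; "gripper_width": finger opening in mm; "gripper_force": force on a finger pad.
Only numpy, scipy, OpenCV 4.12 (cv2) and the standard library are available. Lean on these libraries where they do the work, as an engineer would, in place of code of your own. Each camera call takes 0.05 s, during which the arm holds its last target. There are 200 camera calls.

## Working session

There is one attempt and no reset: what is moved stays moved. The work goes in short steps, Python scripts to look and compute and a tool call to move; the robot and the scene stay as the last step left them, time stands still between calls to the robot, and variables do not carry over. Pictures are saved under pics/ and viewed, at most 10 in all, crops included, and the job is handed in when it is done.

Besides the shell and the picture viewer there is one more tool, called after "Request:" in YAML: its name, and indented under it one key for each argument. send_rows: Moves the arm, as the interface text tells. Its arguments: {"type":"object","properties":{"targets":{"type":"array"},"grip_force":{"type":"number"}},"required":["targets"]}

```bash
mkdir -p pics; cat > h.py <<'E'
from workcell import env, optics
import numpy as np, cv2
def save(n,f,img): cv2.imwrite(f'pics/{f}.png',img[:,:,::-1])
def pts(name,depth):
    c=optics.camera_info(name);K=np.array(c['camera_matrix']);R=np.array(c['R']);t=np.array(c['t'])
    v,u=np.indices(depth.shape); P=np.stack([(u-K[0,2])/K[0,0]*depth,(v-K[1,2])/K[1,1]*depth,depth],-1)
    return (P-t)@R   # world
E
python3 - <<'E'
from h import *
ims=[]
for n in('scene','side'):
    im,d=optics.grab_frame(n); W=pts(n,d); np.savez(f'{n}.npz',im=im,d=d,W=W)
    ims.append(im)
    for k in('lunch_box','lid','lid_hinge','lid_front','button_top','katoris','tumbler','jar','plate','spoon','salt_pot'):
        whole=k not in('lid_hinge','lid_front','button_top','lid')
        if k!='lid':
            for o in optics.place_of(n,k)[:3]:
                u,v=np.round(o['at']).astype(int); 
                print(n,k,round(o['conf'],2),(u,v),W[min(max(v,0),419),min(max(u,0),559)].round() )
        
    c=optics.camera_info(n); print(n,'cam',(-np.array(c['R']).T@c['t']).round())
save(0,'a',cv2.resize(np.hstack(ims),(800,300)))
save(0,'scene',ims[0]); save(0,'side',ims[1])
E
```

```text
scene lunch_box 0.97 (np.int64(176), np.int64(245)) [ 645. -269.   51.]
scene lunch_box 0.9 (np.int64(227), np.int64(195)) [ 362. -184.   45.]
scene lunch_box 0.78 (np.int64(339), np.int64(204)) [387. 161.  46.]
scene lid_hinge 0.98 (np.int64(205), np.int64(185)) [ 341. -256.   66.]
scene lid_hinge 0.93 (np.int64(274), np.int64(234)) [588. -20.  62.]
scene lid_hinge 0.92 (np.int64(336), np.int64(199)) [386. 150.  62.]
scene lid_front 0.83 (np.int64(245), np.int64(173)) [ 252. -142.   69.]
scene lid_front 0.79 (np.int64(339), np.int64(175)) [236. 165.  68.]
scene lid_front 0.62 (np.int64(267), np.int64(188)) [618. -36. 214.]
scene button_top 0.7 (np.int64(268), np.int64(215)) [615. -34. 136.]
scene button_top 0.55 (np.int64(176), np.int64(222)) [ 578. -284.   78.]
scene button_top 0.52 (np.int64(227), np.int64(177)) [ 303. -192.   78.]
scene tumbler 0.65 (np.int64(240), np.int64(230)) [ 506. -124.   14.]
scene jar 0.93 (np.int64(129), np.int64(225)) [ 525. -439.   25.]
scene plate 0.74 (np.int64(449), np.int64(243)) [504. 466.   4.]
scene plate 0.45 (np.int64(271), np.int64(238)) [589
[... 806 characters left out ...]
d_front 0.66 (np.int64(327), np.int64(269)) [234. 162.  63.]
side button_top 0.65 (np.int64(390), np.int64(199)) [ 293. -210.   78.]
side button_top 0.61 (np.int64(302), np.int64(248)) [317. 152.  78.]
side button_top 0.53 (np.int64(324), np.int64(160)) [ 585. -290.   80.]
side katoris 0.71 (np.int64(233), np.int64(238)) [530. 173.  22.]
side tumbler 0.81 (np.int64(317), np.int64(209)) [ 468. -109.   19.]
side jar 0.62 (np.int64(372), np.int64(177)) [ 478. -422.    9.]
side plate 0.78 (np.int64(151), np.int64(302)) [490. 468.   7.]
side spoon 0.94 (np.int64(262), np.int64(323)) [257. 354.  14.]
side salt_pot 0.51 (np.int64(317), np.int64(208)) [ 471. -111.   20.]
side cam [-318.  983.  772.]
```

View pics/scene.png

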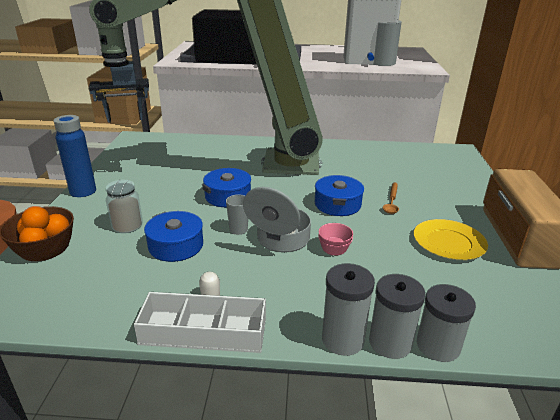

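View pics/side.png

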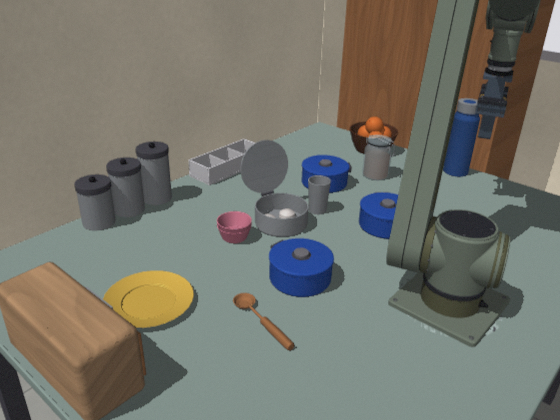

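The scene view shows the open grey box at about (283,232), with its lid around (272,210). The katoris are at (335,238), the tumbler at (237,213), and the blue look-alikes surround it. The side view shows the tub at (282,213), the lid's inner face at (265,166) and the tumbler at (318,195).

```bash
python3 - <<'E'
from h import *
from scipy.optimize import least_squares
A=[]
for n,cx in(('scene',(272,215)),('side',(272,190))):
    z=np.load(n+'.npz'); W=z['W'];d=z['d'];im=z['im'].astype(int)
    m=(d>0)&(abs(W[...,0]-540)<140)&(abs(W[...,1]-10)<110)&(W[...,2]>8)
    grey=(im.max(-1)-im.min(-1))<35
    m&=grey
    P=W[m];print(n,len(P))
    L=P[P[:,2]>85]; L=L[(L[:,1]>-125)&(L[:,0]>545)]
    c=L.mean(0);_,s,V=np.linalg.svd(L-c); print('lid',len(L),c.round(),s.round(),V[2].round(3),L.min(0).round(),L.max(0).round(), 'top pt',L[L[:,2].argmax()].round())
    A.append(P)
T=[P[(P[:,2]>52)&(P[:,2]<63)] for P in A]
for P in T: print(P.min(0).round(),P.max(0).round())
# tub outer points
Q=np.vstack([P[(P[:,2]>10)&(P[:,2]<63)] for P in A])
H,xe,ye=np.histogram2d(Q[:,0],Q[:,1],bins=[np.arange(400,690,10),np.arange(-110,130,10)])
print('y bins',ye[0]);
for x,r in zip(xe,H.astype(int)): print(int(x),*['%3d'%k for k in r])
E
```

```text
scene 3027
lid 1908 [610. -27. 151.] [1701. 1553.  125.] [ 0.94  -0.289 -0.18 ] [576. -99.  85.] [635.  44. 216.] top pt [614. -34. 216.]
side 3927
lid 1835 [604. -24. 147.] [1709. 1501.  124.] [-0.936  0.291  0.197] [572. -99.  85.] [634.  48. 216.] top pt [616.  -5. 216.]
[450. -61.  52.] [597. 113.  63.]
[435. -99.  52.] [594. 116.  63.]
y bins -110
400   0   0   0   0   0   0   0   0   0   0   0   0   0   0   0   0   0   0   0   0   0   0   0
410   0   0   0   0   0   0   0   0   0   0   0   0   0   0   0   0   0   0   0   0   0   0   0
420   0   0   0   0   0   0   0   0   0   0   0   0   0   0   0   0   0   0   0   0   0   0   0
430   0   0   0   0   0   0   0   0   0  10  20  28  23   5   1   0   0   0   0   0   0   0   0
440   0   0   0   0   0   0   0  13  17  15  13  10  25  47  52  11   0   0   0   0   0   0   0
450   0   0   0   0   0   0   2   2   0   0   0   0   0   0  11  89  49   0   0   0   0   0   0
460   0   0   0   0   0   6   1   0   0   0   0   0   0   0   0   2  91  32   0   0   0   0   0
470   0   2   0   0   6  10   0   0   0   0   0   0   0   0   0   0   5  
[... 1242 characters left out ...]
   0   0   0   0   0   0   0
610   0   0   0   0   0   0   0   0   0   0   0   0   0   0   0   0   0   0   0   0   0   0   0
620   0   0   0   0   0   0   0   0   0   0   0   0   0   0   0   0   0   0   0   0   0   0   0
630   0   0   0   0   0   0   0   0   0   0   0   0   0   0   0   0   0   0   0   0   0   0   0
640   0   0   0   0   0   0   0   0   0   0   0   0   0   0   0   0   0   0   0   0   0   0   0
650   0   0   0   0   0   0   0   0   0   0   0   0   0   0   0   0   0   0   0   0   0   0   0
660   0   0   0   0   0   0   0   0   0   0   0   0   0   0   0   0   0   0   0   0   0   0   0
670   0   0   0   0   0   0   0   0   0   0   0   0   0   0   0   0   0   0   0   0   0   0   0
```

```bash
python3 - <<'E'
from h import *
s=env.state(); print(s['time_s'],np.round(s['ee_pos']),np.round(s['ee_rot'],1))
z=np.load('scene.npz');W=z['W']
m=(z['d']>0)&(W[...,2]>60)&(W[...,0]>250)&(W[...,0]<850)&(W[...,1]>-600)&(W[...,1]<300)
P=W[m]
for a in range(250,850,50):
  print(a,*['%4d'%(P[(P[:,0]//50*50==a)&(P[:,1]//50*50==b)][:,2].max(initial=0)) for b in range(-600,300,50)])
E
```

```text
1.1 [ 186. -544.  214.] [180.   -0.   18.8]
250  575  567    0    0    0    0   72   80   80   72    0    0    0   70   73   77   72    0
300    0    0    0    0    0    0   71   80   79   73    0    0    0   72   81   80   71    0
350    0    0    0    0    0    0   65   70   73    0    0    0    0   71   72   71   72    0
400    0    0  130    0    0    0    0    0    0   99    0    0    0    0    0    0    0    0
450    0    0  138  138    0    0    0    0  103  102    0    0   61   62    0    0    0    0
500   80   80  137  137   70   72   73   71  100  102    0    0    0   62    0    0    0    0
550   85    0    0    0   72   80   81   72    0  159  201  140   63   63    0    0    0    0
600   84    0    0    0   73   72   73   72    0    0  213  215  207    0    0    0    0    0
650   82    0    0    0    0   69   70    0    0    0    0    0    0    0    0    0    0    0
700    0    0    0    0    0    0    0    0    0    0    0    0    0    0    0    0    0    0
750    0    0    0    0    0    0    0    0   69   69    0    0    0    0    0    0    0    0
800    0    0    0    0    0    0   61   62   62   62   61   62    0    0  172  171  152  151
```

Request:
send_rows:
  targets:
    - [[0, 0, -0.08, 0.155, 0.165, 0.08, 1], [0, 0, -0.08, 0.155, 0.165, 0.08, 1], [0, 0, -0.08, 0.155, 0.165, 0.08, 1], [0, 0, -0.08, 0.155, 0.165, 0.08, 1], [0, 0, -0.08, 0.155, 0.165, 0, 1], [0, 0, 0, 0.155, 0.165, 0, 1], [0, 0, 0, 0.155, 0.165, 0, 1], [0, 0, 0, 0.155, 0.165, 0, 1], [0, 0, 0, 0.155, 0.165, 0, 1], [0, 0, 0, 0.155, 0.165, 0, 1], [0, 0, 0, 0.155, 0.165, 0, 1], [0, 0, 0, 0.155, 0.165, 0, 1]]

```text
time_s: 2.3
ee_pos: [558.7, -146.7, 278.2]
ee_rot: [180.0, -0.0, -17.1]
force: [0.8, -0.4, 0.1]
gripper_width: 0.8
gripper_force: 0.0
```

Request:
send_rows:
  targets:
    - [[0, 0, 0, 0.13, 0.13, 0, 1], [0, 0, 0, 0.13, 0.13, 0, 1], [0, 0, 0, 0.13, 0.13, 0, 1], [0, 0, 0, 0.13, 0.13, 0, 1], [0, 0, 0, 0, 0, 0, 1], [0, 0, 0, 0, 0, 0, 1]]

```text
time_s: 2.9
ee_pos: [661.7, -43.8, 277.3]
ee_rot: [179.9, 0.1, -17.1]
force: [0.2, -0.2, -0.0]
gripper_width: 0.5
gripper_force: 0.0
```

Request:
send_rows:
  targets:
    - [[0, 0, 0, 0, 0, -0.14, 1], [0, 0, 0, 0, 0, -0.14, 1], [0, 0, 0, 0, 0, -0.14, 1], [0, 0, 0, 0, 0, 0, 1], [0, 0, 0, 0, 0, 0, 1]]

```text
time_s: 3.4
ee_pos: [661.3, -45.2, 194.7]
ee_rot: [180.0, -0.0, -17.2]
force: [-0.1, -0.1, 1.2]
gripper_width: 0.3
gripper_force: 0.0
```

```bash
python3 - <<'E'
from h import *
im,d=optics.grab_frame('scene'); im2,_=optics.grab_frame('side')
save(0,'c',cv2.resize(np.hstack([im[110:270,190:350],im2[90:250,190:350]]),(800,400)))
s=env.state();p=np.array(s['ee_pos']);print(p,s['force'])
h=np.array([.955,-.295])
g=[]
r=132
for th in np.radians(np.arange(90,-1,-9)):
    S=-r*np.cos(th)+7*np.sin(th)+16; z=62+r*np.sin(th)+7*np.cos(th)
    g.append([*(np.array([587.5,-21])+h*S),z])
g=np.vstack([p,g]); print(g.round()); print((np.diff(g,axis=0)/200).round(3))
E
```

```text
[662.48939301 -44.90000245 196.30769434] [-0.02896856 -0.12218638 -0.12526489]
[[662. -45. 196.]
 [609. -28. 194.]
 [590. -22. 193.]
 [570. -16. 190.]
 [552. -10. 183.]
 [534.  -5. 173.]
 [518.   0. 160.]
 [505.   5. 145.]
 [493.   8. 128.]
 [485.  11. 109.]
 [479.  12.  90.]
 [477.  13.  69.]]
[[-0.265  0.086 -0.012]
 [-0.099  0.031 -0.003]
 [-0.097  0.03  -0.019]
 [-0.093  0.029 -0.035]
 [-0.087  0.027 -0.049]
 [-0.079  0.024 -0.063]
 [-0.068  0.021 -0.075]
 [-0.056  0.017 -0.085]
 [-0.043  0.013 -0.094]
 [-0.028  0.009 -0.099]
 [-0.013  0.004 -0.103]]
```

View pics/c.png

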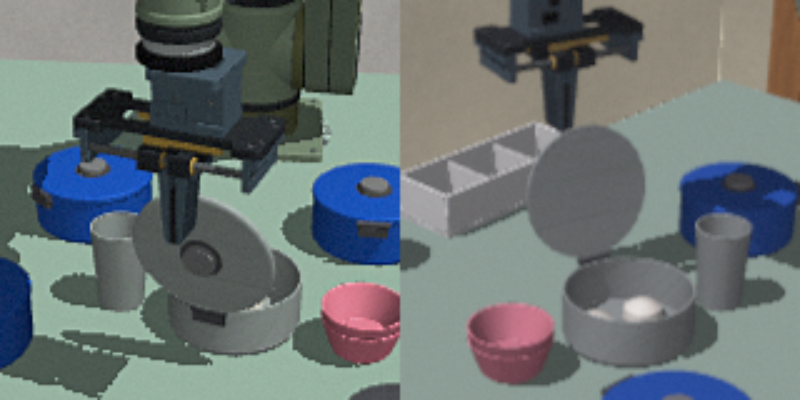

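The fingers are behind the lid's outer face, above the button (about (180,220) in the left crop), and nothing has been disturbed. I'll start pushing.

Request:
send_rows:
  targets:
    - [[0, 0, 0, -0.045, 0.014, -0.002, 1], [0, 0, 0, -0.044, 0.014, -0.002, 1], [0, 0, 0, -0.044, 0.014, -0.002, 1], [0, 0, 0, -0.044, 0.014, -0.002, 1], [0, 0, 0, -0.044, 0.014, -0.002, 1], [0, 0, 0, -0.044, 0.014, -0.002, 1], [0, 0, 0, -0.05, 0.016, -0.001, 1], [0, 0, 0, -0.05, 0.015, -0.002, 1], [0, 0, 0, -0.048, 0.015, -0.008, 1], [0, 0, 0, -0.048, 0.015, -0.011, 1]]

```text
time_s: 4.5
ee_pos: [568.6, -14.9, 186.9]
ee_rot: [180.0, 0.0, -17.2]
force: [1.3, 0.3, -0.4]
gripper_width: 0.5
gripper_force: 0.5
```

```bash
python3 - <<'E'
from h import *
im,d=optics.grab_frame('scene'); im2,_=optics.grab_frame('side')
save(0,'d',cv2.resize(np.hstack([im[110:270,190:350],im2[90:250,190:350]]),(800,400)))
s=env.state();print(np.round(s['ee_pos']),np.round(s['force'],1))
E
```

```text
[567. -15. 187.] [0.6 0.4 0.4]
```

View pics/d.png

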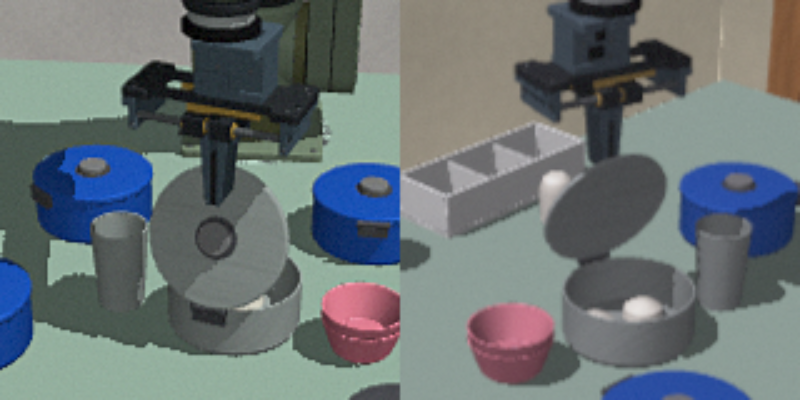

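The lid is following at roughly 70° and the box hasn't moved. I'll continue along the arc.

Request:
send_rows:
  targets:
    - [[0, 0, 0, -0.046, 0.014, -0.016, 1], [0, 0, 0, -0.046, 0.014, -0.018, 1], [0, 0, 0, -0.044, 0.014, -0.023, 1], [0, 0, 0, -0.043, 0.013, -0.026, 1], [0, 0, 0, -0.04, 0.012, -0.03, 1], [0, 0, 0, -0.038, 0.012, -0.033, 1], [0, 0, 0, -0.035, 0.011, -0.036, 1], [0, 0, 0, -0.033, 0.01, -0.039, 1], [0, 0, 0, -0.03, 0.009, -0.041, 1], [0, 0, 0, -0.026, 0.008, -0.044, 1]]

```text
time_s: 5.6
ee_pos: [492.7, 8.3, 125.3]
ee_rot: [180.0, 0.0, -17.2]
force: [-0.0, 0.4, 0.9]
gripper_width: 0.6
gripper_force: 0.3
```

Request:
send_rows:
  targets:
    - [[0, 0, 0, -0.023, 0.007, -0.046, 1], [0, 0, 0, -0.02, 0.006, -0.048, 1], [0, 0, 0, -0.015, 0.005, -0.049, 1], [0, 0, 0, -0.012, 0.004, -0.05, 1], [0, 0, 0, 0, 0, 0, 1]]

```text
time_s: 6.1
ee_pos: [477.7, 12.7, 85.7]
ee_rot: [179.9, 0.2, -17.2]
force: [-0.5, 0.1, -0.5]
gripper_width: 0.5
gripper_force: 0.0
```

Request:
send_rows:
  targets:
    - [[0, 0, 0, -0.008, 0.003, -0.025, 1], [0, 0, 0, 0, 0, -0.025, 1], [0, 0, 0, 0, 0, -0.02, 1], [0, 0, 0, 0, 0, -0.015, 1], [0, 0, 0, 0, 0, 0, 1], [0, 0, 0, 0, 0, 0, 1]]

```text
time_s: 6.7
ee_pos: [477.3, 13.2, 70.2]
ee_rot: [180.0, 0.1, -17.2]
force: [-1.1, 0.2, -1.0]
gripper_width: 0.4
gripper_force: 0.5
```

```bash
python3 - <<'E'
from h import *
im,d=optics.grab_frame('scene'); im2,d2=optics.grab_frame('side')
save(0,'e',cv2.resize(np.hstack([im[110:270,190:350],im2[90:250,190:350]]),(800,400)))
s=env.state();print(np.round(s['ee_pos'],1),np.round(s['force'],1))
for n,dd in(('scene',d),('side',d2)):
    W=pts(n,dd)
    r=np.hypot(W[...,0]-512,W[...,1]-2); m=(dd>0)&(W[...,2]>63)&(W[...,2]<95)&(r<80)
    P=W[m]; L=P[np.hypot(P[:,0]-512,P[:,1]-2)>24]; L=L[L[:,2]<90]
    S=(L[:,:2]-[587.5,-21])@[.955,-.295]
    print(n,len(L),[(a,round(float(np.median(L[(S<-a)&(S>-a-20),2])),1)) for a in range(10,150,20) if ((S<-a)&(S>-a-20)).any()])
    B=P[(np.hypot(P[:,0]-512,P[:,1]-2)<24)&(P[:,2]>74)]; print('btn',len(B),B.mean(0).round(1),B.min(0).round(),B.max(0).round())
E
```

```text
[477.3  13.2  70.3] [-0.7 -0.1 -1.4]
scene 1133 [(10, 68.9), (30, 68.9), (50, 69.3), (70, 69.1), (90, 69.2), (110, 69.1), (130, 69.2)]
btn 112 [507.3   2.7  80.1] [489. -15.  74.] [531.  17.  94.]
side 964 [(10, 70.0), (30, 70.1), (50, 70.0), (70, 69.7), (90, 70.0), (110, 70.1), (130, 69.4)]
btn 40 [513.7  11.8  79.6] [496. -13.  74.] [530.  22.  94.]
```

View pics/e.png

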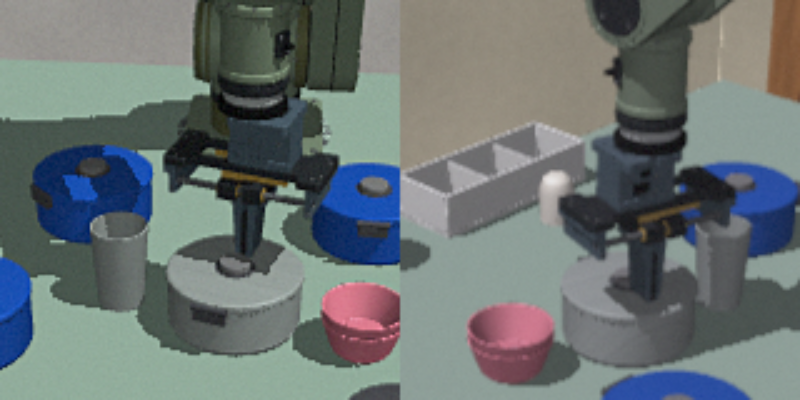

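The lid looks nearly flat. I'll press it firmly until the force shows it has seated.

Request:
send_rows:
  targets:
    - [[0, 0, 0, 0, 0, -0.01, 1], [0, 0, 0, 0, 0, -0.01, 1], [0, 0, 0, 0, 0, 0, 1]]

```text
time_s: 7.1
ee_pos: [477.4, 13.2, 69.0]
ee_rot: [-180.0, -0.0, -17.2]
force: [-7.6, 1.0, 22.0]
gripper_width: 0.2
gripper_force: 11.6
```

Request:
send_rows:
  targets:
    - [[0, 0, 0, 0, 0, 0.1, 1], [0, 0, 0, 0, 0, 0.1, 1], [0, 0, 0, 0, 0, 0.1, 1], [0, 0, 0, 0.085, -0.028, 0, 1], [0, 0, 0, 0.085, -0.028, 0, 1], [0, 0, 0, 0, 0, 0, 1], [0, 0, 0, 0, 0, 0, 1]]

```text
time_s: 7.8
ee_pos: [511.3, 2.0, 126.2]
ee_rot: [180.0, 0.0, -17.2]
force: [0.4, -0.1, 0.6]
gripper_width: 0.2
gripper_force: 0.0
```

```bash
python3 - <<'E'
from h import *
s=env.state();print(np.round(s['ee_pos'],1),np.round(s['force'],1))
for n in('scene','side'):
    im,dd=optics.grab_frame(n); W=pts(n,dd)
    r=np.hypot(W[...,0]-512,W[...,1]-2); m=(dd>0)&(W[...,2]>64)&(W[...,2]<90)&(r<79)
    P=W[m]; q=P[:,2]<74; L=P[q]
    c=np.linalg.lstsq(np.c_[L[:,:2]-[512,2],np.ones(len(L))],L[:,2],rcond=None)[0]
    print(n,'tilt deg',np.degrees(c[:2]).round(2),'z',c[2].round(1),'ext',L.min(0).round(),L.max(0).round())
    B=P[(P[:,2]>75.5)];print('btn',len(B),np.median(B,0).round(1),np.percentile(B,3,0).round(),np.percentile(B,97,0).round())
E
```

```text
[511.3   2.  126.2] [ 0.4 -0.1  0.6]
scene tilt deg [-0.28 -0.15] z 68.9 ext [437. -76.  64.] [589.  76.  74.]
btn 71 [512.4   0.7  77.9] [495. -15.  76.] [530.  15.  80.]
side tilt deg [ 0.24 -0.27] z 69.8 ext [434. -74.  64.] [590.  80.  74.]
btn 72 [510.1   4.3  79. ] [496. -13.  76.] [526.  21.  82.]
```

The lid is shut flat and the tool is centred over the button, so I'll press it.

Request:
send_rows:
  targets:
    - [[0, 0, 0, 0, 0, -0.12, 1], [0, 0, 0, 0, 0, -0.1, 1], [0, 0, 0, 0, 0, -0.02, 1], [0, 0, 0, 0, 0, -0.015, 1], [0, 0, 0, 0, 0, -0.015, 1], [0, 0, 0, 0, 0, -0.01, 1], [0, 0, 0, 0, 0, 0, 1]]

```text
time_s: 8.6
ee_pos: [511.9, 2.0, 70.7]
ee_rot: [-180.0, -0.1, -17.2]
force: [-0.2, 0.6, 0.4]
gripper_width: 0.4
gripper_force: 0.1
```

Request:
send_rows:
  targets:
    - [[0, 0, 0, 0, 0, -0.01, 1], [0, 0, 0, 0, 0, -0.007, 1], [0, 0, 0, 0, 0, 0, 1]]

```text
time_s: 8.9
ee_pos: [512.4, 2.0, 69.9]
ee_rot: [-180.0, -0.1, -17.2]
force: [-7.5, -0.0, 21.9]
gripper_width: 0.2
gripper_force: 10.8
```

Request:
send_rows:
  targets:
    - [[0, 0, 0, 0, 0, 0.1, 1], [0, 0, 0, 0, 0, 0.2, 1], [0, 0, 0, 0, 0, 0.24, 1], [0, 0, 0, 0, 0, 0.24, 1], [0, 0, 0, 0, 0, 0, 1], [0, 0, 0, 0, 0, 0, 1]]

```text
time_s: 9.5
ee_pos: [512.8, 1.9, 224.2]
ee_rot: [-179.9, -0.2, -17.2]
force: [0.2, 0.2, -0.5]
gripper_width: 0.4
gripper_force: 0.0
```

```bash
python3 - <<'E'
from h import *
s=env.state();print(np.round(s['ee_pos'],1),np.round(s['force'],1))
ims=[]
for n in('scene','side'):
    im,dd=optics.grab_frame(n); W=pts(n,dd); ims.append(im)
    r=np.hypot(W[...,0]-512,W[...,1]-2)
    for a,b in((0,14),(25,70)):
        Z=W[...,2][(dd>0)&(r>=a)&(r<b)&(W[...,2]>60)&(W[...,2]<90)]; print(n,a,len(Z),np.median(Z).round(2))
save(0,'f',cv2.resize(np.hstack([ims[0][110:270,190:350],ims[1][90:250,190:350]]),(800,400)))
E
```

```text
[512.8   1.9 224.2] [ 0.2  0.2 -0.5]
scene 0 45 70.37
scene 25 921 69.15
side 0 37 71.15
side 25 840 70.1
```

View pics/f.png

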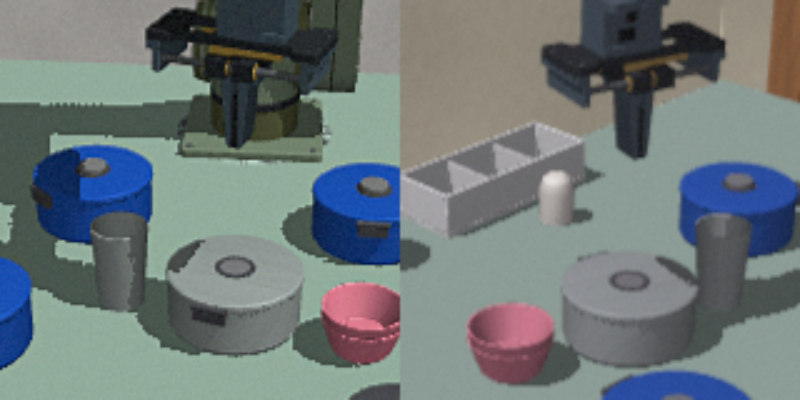

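The lid is shut and the button sits about 1 mm proud, which is fully in. The box and its neighbours haven't moved.

```bash
python3 -c "
from workcell import env
print(env.job_done())"
```

```text
the job is handed in; nothing more can be done
None
```

The lunch box lid was pushed fully shut, then the button was pressed all the way in and stayed in; the box and the things beside it did not visibly move, and the job was handed in at about 10 s (limit 45 s).

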